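Pull out and level the grinding board

TASK

Make the pull-out board ready for grinding: pull the shelf out of the low cabinet all the way to its stop, then hold the black knob at its front left corner, press it down so that the levelling foot stands firmly on the steel sill, and turn it until the bubble of the red spirit level is centred between the two black lines. Finish while still holding and pressing the knob, with the bubble centred, and leave the other things on the table where they are.

Things in the scene. Friction and masses are not known exactly. Their poses are not given: they have to be found in the camera images.
- shelf (a joint): how far the pull-out shelf (carriage with handle, board, level and knob) is out of the low wooden cabinet (240 deep, 420 wide, 130 tall, tiled top, fixed for the run), m: near 0 closed, 0.130 at the stop. It slides straight out along the handle point's own -x, towards the robot, and drags with about 3 N
- shelf_handle (a point): middle of the shelf's brass handle, a round bar 12 thick and 120 long, 75 above the table, 55 in front of the board, free on all sides. Own axes: -x straight out of the cabinet, towards the robot; y along the bar, + to the left seen from the robot; z up. Grip it from above, across the bar. Closed, it is 165 in front of the cabinet's front face
- board: light wooden top board, 260 (x) x 340 (y) x 16, hinged on the shelf along its right edge; origin on that hinge at the board's front end, 75 above the table; it spans y -10 to +330, top at z +16. A spring holds its left side up (0.020 rad, against a stop, bubble at the left end) until it is pressed; 2 to 8 N down on the knob brings the foot to the sill
- knob: black ribbed knob, 38 wide, 36 tall, on a steel flange 64 wide, 6 thick that turns with it. Origin on its axis at the board's top (91 above the table when level), 50 behind the board's front edge, 275 left of the hinge; black part 6 to 42 above the origin. Turns in place (friction 0.06 N m), not moving up or down in the board; pushing it or its flange down pushes board and foot down
- knob_grip (a point): point on the knob's axis, 26 above the board's top face, 16 below the knob's top: a good height to grip
- foot: levelling foot: rubber pad 32 wide on a screw below the knob; origin on the knob's axis at the board's underside, less its travel. Turning the knob clockwise (from above) drives it 2.5 mm down per radian, raising the pressed board's left side. It starts too short: pressed on the sill, the left side is low and the knob needs about 0.5 to 1.6 rad clockwise
- sill: fixed steel plate, 230 x 80 x 10, lying on the table in front of the cabinet under the foot, shimmed by up to 1.3 mm; origin under its centre
- vial_mid (a point): middle of the spirit level's vial: a green window 96 long (along y) and 18 wide on a red bar 200 long that is fixed on the board's top; two black lines 25 apart mark the middle; 106 above the table with the board level, 100 behind the board's front edge and 125 left of the hinge
- bubble (a joint): offset of the white bubble (18 long) from the vial's middle, m, positive to the left (+y, the knob's side); 0 is centred, about 0.038 is the left end. With the foot pressed on the sill it moves 0.017 to the left per radian of clockwise knob turn
- molcajete: three-legged grey basalt mortar, 180 wide, 110 tall; origin under its centre. A bystander
- tejolote: grey basalt pestle standing on its thick end, 60 wide, 98 tall; origin under its centre. A bystander
- pitcher: white and blue ceramic pitcher, empty, 136 wide plus a side handle, 190 tall; origin under its centre. A bystander
- glass_lid: round glass pot lid with a black knob, 180 wide, 50 tall, lying on the table; origin under its centre. A bystander
- salsa_bowl: small terracotta bowl, 110 wide, 50 tall; origin under its centre. A bystander
- chile_jar: red jar with a copper lid, 70 wide, 120 tall; origin under its centre. A bystander
Mind the look-alikes: they are no part of the job. Of the things shaped like the sill, the steel one is meant.

How it is judged:
By the outcome, as a careful person would: the job done as asked, in the order asked, and still so for the second after the job is handed in, while the arm keeps its last pose, push and grip.
It also fails if it takes over 54 s, if anything falls off the work surface, if the arm or the gripper's body presses on something with over 40 N, if the wrist force passes 120 N, or if a joint passes its speed limit or range.

ROBOT

A 7-joint arm with a two-finger parallel gripper is mounted at the origin on the work surface. World frame = base frame: x ahead of the robot, y to its left, z up, the work surface at z = 0. Lengths are in m, angles in rad, forces in N, time in s.
With the tool pointing down it reaches from about 0.4 to 0.9 m from the base axis. Payload 5.5 kg.
Tool frame: the origin (TCP) lies on the centre line of the jaws, within the pads' length; the fingertips stand r.tcp_to_tips ahead of it and the grasp point (between the pads) lies 3 mm ahead of it (r.tcp_to_tips is the distance from the TCP to the fingertips, in m); x points along the fingers, z is the direction in which the jaws open and shut, and the axes are right-handed (so a half turn about x gives the same grasp; the last joint's range is limited). The gripper opens to 85 mm and grips with 20 to 120 N. Pads are 22 mm wide; open, the fingers measure 114 mm over their backs; the gripper's body (76 mm by 85 mm) begins 54 mm behind the grasp point. The pads swing forward as they close: fully open they stand 13 mm farther back than shut.
Start: joints at [-1.001, 0.501, -0.427, 1.55, 0.221, 1.138, -0.21], TCP at [0.196, 0.62, 0.253] pointing down, gripper open.
Joint ranges: [-2.88, 2.88], [-0.31, 2.03], [-1.54, 1.56], [0.2, 2.42], [-1.41, 4.55], [0.19, 2.02], [-2.57, 2.57]. Speed limits (rad/s): [2.57, 2.57, 3.14, 3.14, 3.14, 3.14, 3.14].

INTERFACE

Orientations are given as a unit quaternion [x, y, z, w].
In Python, from bench import r gives the robot as it stands. The module is installed in compiled form; this text tells all that it offers.
- The arm moves only by the tool servo_tool, never from a script. Its argument "targets" is one flat list of numbers, 5 for each row, row after row: the opening, from 0 (shut) to 1 (fully open), then the shift along the tool's x, y, z in m, then the turn about the tool's x in degrees. A call has 1 to 10 rows; each row shifts and turns the commanded pose from where the row before left it, along the tool's axes as they then stand; what a row does not reach is not made up. A row lasts 1/8 s, in which the tool goes at most 62.5 mm and 10.7 degrees, less where a joint would pass 70% of its speed; a pose out of reach is approached as far as the arm can. A call with a gripper value outside its range is refused whole. The fingers move at their own pace and stop on an object; "grip_force" is the grip in N (left out, the last holds). Time passes only in rows, so rows that do not move let the fingers close. It gives the time, the measured TCP pose, the force and the opening at its end, in the units of the state.
- r.sense(): the state, without advancing time (a new reading comes with each control period).
- r.camera(name): name is "side" or "top"; returns a dict with "image" (480x640x3 uint8, red, green, blue), "depth" (480x640 float32, m along the optical axis (not along the pixel's ray), 0 where there is no reading), "camera_matrix" (3x3 intrinsics, pixels), "rvec" (rotation vector, rad) and "tvec" (3), from world to camera coordinates, as OpenCV has them. Camera axes: x right, y down, z forward; pixel columns grow to the right and rows downward; lengths in m; the calibration is good to about 2 mm. A picture is of the moment at which its call begins.
- r.job_done(): hands the job in, once; it reports no verdict.
Trained networks look in a picture, given as the dict that the camera call returned (one of the last four; its "shot" number tells which), for a name from the list of things; names that differ only in an ending like _2 or _b are one class to them, and where a whole thing is asked for, a point or a joint stands for the part that bears it (a point fixed in the world has none). Each returns a list of dicts, best first, with "score" (0 to 1); they miss things now and then, are a little off and sometimes report something else, mostly with a low value. They report only what shows in the picture. A call takes as long as a camera call. They do not tell look-alikes from the thing itself.
- r.silhouettes(picture, name): "pixels" (480x640 bool, what is visible of it).
- r.mark_of(picture, name): "xyz" ([x, y, z] in m, in world coordinates, good to about 4 mm: a listed point, or the origin of a listed thing).
The state is a dict: "clock": time; "joint_pos": joint angles; "joint_velocities": joint speeds; "effort": joint torques, N m; "position": TCP position; "orientation": TCP orientation; "contact_force": force on the tool from outside, world axes, zero at the start; "torque": the same for the moment, N m; "width": opening from 0.0 (shut) to 1.0 (fully open).
Only numpy, scipy, OpenCV 4.12 (cv2) and the standard library are available. Lean on these libraries where they do the work, as an engineer would, in place of code of your own. Each camera call takes 0.05 s, during which the arm holds its last target.

## Working session

There is one attempt and no reset: what is moved stays moved. The work goes in short steps, Python scripts to look and compute and a tool call to move; the robot and the scene stay as the last step left them, time stands still between calls to the robot, and variables do not carry over. Pictures are saved under pics/ and viewed, and the job is handed in when it is done.

Besides the shell and the picture viewer there is one more tool, called after ">>>" as name(argument=value, ...) on one line, values as JSON. servo_tool: Moves the arm, as the interface text tells. Its arguments: {"type":"object","properties":{"targets":{"type":"array","items":{"type":"number"}},"grip_force":{"type":"number"}},"required":["targets"]}

```bash
mkdir -p pics; ls; cat > h.py <<'E'
import numpy as np, cv2
from bench import r
from scipy.spatial.transform import Rotation as R
def save(p,n,crop=None,scale=1):
    im=p["image"][:,:,::-1]
    if crop: im=im[crop[1]:crop[3],crop[0]:crop[2]]
    if scale!=1: im=cv2.resize(im,None,fx=scale,fy=scale,interpolation=cv2.INTER_CUBIC)
    cv2.imwrite("pics/"+n,im)
def proj(p,X):
    return cv2.projectPoints(np.array(X,float).reshape(-1,3),p["rvec"],p["tvec"],p["camera_matrix"],None)[0].reshape(-1,2)
def unproj(p,u,v,d):
    K=p["camera_matrix"];Rm=cv2.Rodrigues(np.array(p["rvec"]))[0]
    c=np.linalg.inv(K)@np.array([u,v,1.])*d
    return Rm.T@(c-np.array(p["tvec"]).ravel())
def at_z(p,u,v,z):
    K=p["camera_matrix"];Rm=cv2.Rodrigues(np.array(p["rvec"]))[0]
    C=-Rm.T@np.array(p["tvec"]).ravel(); d=Rm.T@np.linalg.inv(K)@np.array([u,v,1.])
    return C+d*(z-C[2])/d[2]
def st():
    s=r.sense()
    print("t",round(s["clock"],2),"pos",np.round(s["position"],4),"F",np.round(s["contact_force"],1),"T",np.round(s["torque"],2),"w",round(s["width"],3),"j",np.round(s["joint_pos"],3))
    print("Rtool",np.round(R.from_quat(s["orientation"]).as_matrix(),3).tolist())
    return s
E
python3 - <<'E'
from h import *
st();print(r.tcp_to_tips)
for c in("side","top"):
    p=r.camera(c);save(p,c+"0.png")
    print(c,"C",-cv2.Rodrigues(np.array(p["rvec"]))[0].T@np.array(p["tvec"]).ravel())
    for n in["shelf_handle","knob","knob_grip","board","vial_mid","sill","foot","bubble"]:
        try:
            for m in r.mark_of(p,n)[:3]: print(c,n,round(m["score"],2),np.round(m["xyz"],3),proj(p,m["xyz"]).round())
        except Exception as e: print(n,e)
E
```

```text
pics
t 0.0 pos [0.1961 0.619  0.2523] F [ 0.1  0.4 -0.2] T [-0.03 -0.01  0.05] w 1.0 j [-1.001  0.502 -0.427  1.551  0.221  1.138 -0.21 ]
Rtool [[-0.001, -0.953, 0.302], [-0.002, 0.302, 0.953], [-1.0, 0.0, -0.002]]
0.022
side C [0.50194079 1.18984582 1.39565038]
side shelf_handle 0.61 [ 0.581 -0.061  0.081] [[318. 229.]]
side knob 0.88 [0.689 0.049 0.096] [[278. 253.]]
side knob_grip 0.74 [0.691 0.047 0.122] [[277. 246.]]
side board 0.88 [ 0.627 -0.226  0.071] [[306. 193.]]
side board 0.21 [ 0.737 -0.102  0.108] [[266. 212.]]
side vial_mid 0.77 [ 0.738 -0.102  0.109] [[266. 212.]]
side vial_mid 0.57 [0.416 0.367 0.001] [[375. 372.]]
side sill 0.89 [0.358 0.132 0.   ] [[394. 299.]]
side sill 0.88 [0.632 0.052 0.001] [[300. 275.]]
side sill 0.41 [0.693 0.05  0.126] [[276. 246.]]
bubble it knows: board, chile_jar, foot, glass_lid, knob, knob_grip, molcajete, pitcher, salsa_bowl, shelf_handle, sill, tejolote, vial_mid
top C [0.43488981 0.01052848 1.4350216 ]
top shelf_handle 0.66 [0.697 0.048 0.126] [[297. 196.]]
top knob 0.7 [0.696 0.044 0.096] [[299. 199.]]
top knob_grip 0.59 [0.692 0.045 0.126] [[298. 198.]]
top board 0.73 [ 0.632 -0.225  0.079] [[412. 229.]]
top board 0.43 [ 0.736 -0.104  0.11 ] [[362. 182.]]
top vial_mid 0.73 [ 0.734 -0.108  0.108] [[364. 183.]]
top sill 0.81 [0.634 0.052 0.001] [[296. 230.]]
top sill 0.72 [0.354 0.137 0.002] [[259. 343.]]
top foot 0.72 [ 0.32  -0.33   0.002] [[449. 360.]]
bubble it knows: board, chile_jar, foot, glass_lid, knob, knob_grip, molcajete, pitcher, salsa_bowl, shelf_handle, sill, tejolote, vial_mid
```

View pics/side0.png

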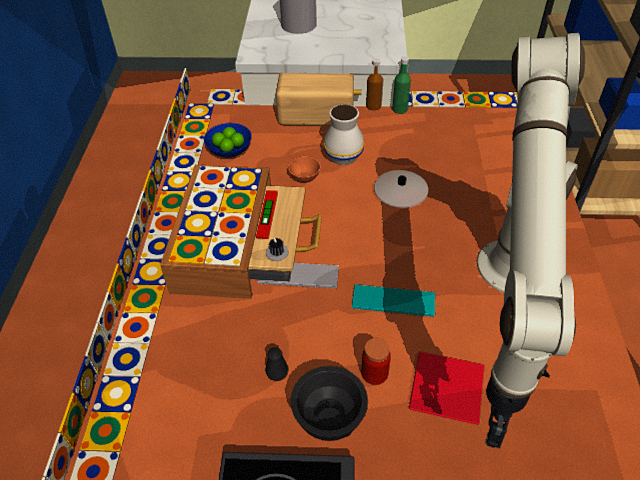

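View pics/top0.png

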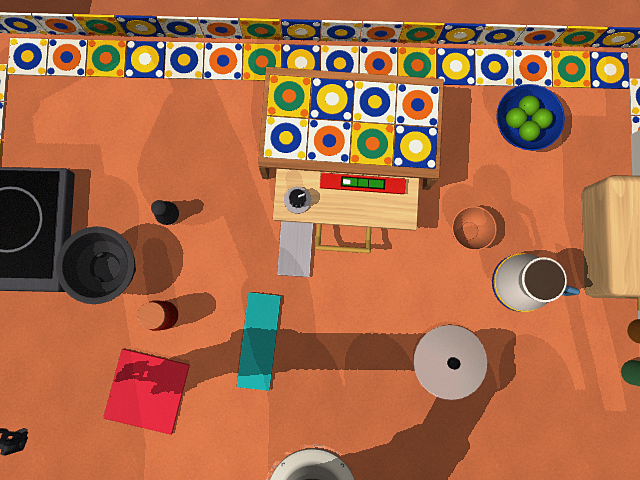

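```bash
python3 - <<'E'
from h import *
p=r.camera("top");save(p,"top1c.png",(250,150,450,300),4)
q=r.camera("side");save(q,"side1c.png",(220,170,360,300),5)
for n,u,v in[("barL",318,248),("barM",343,249),("barR",370,250)]:
    d=p["depth"][v-3:v+5,u]; print(n,d, at_z(p,u,v,.075).round(3))
for a in[(278,221),(414,228)]: print(at_z(p,*a,.091).round(3))
for a in[(259,175),(437,187)]: print(at_z(p,*a,.0).round(3))
for c,pp in(("top",p),("side",q)):
  for n in("shelf_handle","sill","board","knob"):
    for m in r.silhouettes(pp,n)[:2]:
        ys,xs=np.nonzero(m["pixels"]);print(c,n,round(m["score"],2),len(xs),xs.min(),xs.max(),ys.min(),ys.max())
E
```

```text
barL [1.3703127 1.3618687 1.3573782 1.3609596 1.3673098 1.4470009 1.4427713
 1.4439918] [ 0.583 -0.003  0.075]
barM [1.3699974 1.36009   1.3643925 1.3602316 1.3623345 1.3679132 1.446926
 1.4413053] [ 0.581 -0.063  0.075]
barR [1.3689138 1.365866  1.3620218 1.3654929 1.3638395 1.4392961 1.4437616
 1.4436445] [ 0.58  -0.127  0.075]
[0.643 0.092 0.091]
[ 0.633 -0.228  0.091]
[0.773 0.148 0.   ]
[ 0.752 -0.303  0.   ]
top shelf_handle 0.68 8129 273 418 169 253
top shelf_handle 0.43 583 284 310 187 213
top sill 0.87 3242 237 281 292 390
top sill 0.69 1810 277 313 221 276
top board 0.88 7527 273 419 169 230
top knob 0.92 556 284 310 187 213
top knob 0.27 8046 273 418 170 252
side shelf_handle 0.62 4240 248 321 186 280
side sill 0.83 1158 259 338 263 287
side sill 0.83 2045 352 434 284 316
side board 0.77 3641 248 304 185 270
side knob 0.71 399 266 288 238 260
```

View pics/top1c.png

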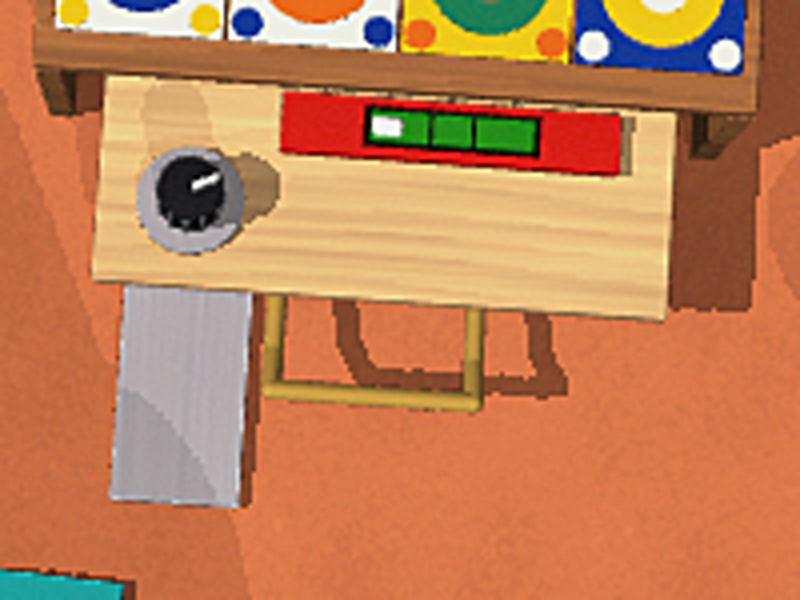

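View pics/side1c.png

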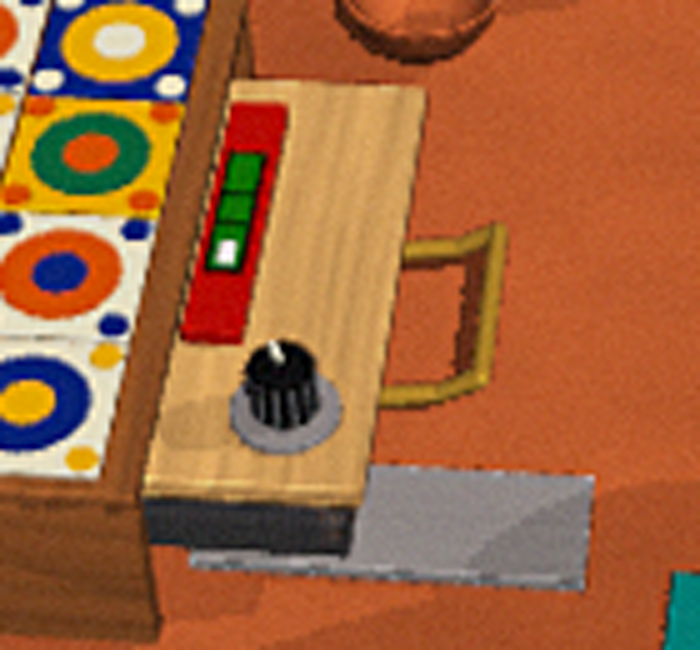

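```bash
python3 - <<'E'
from h import *
p=r.camera("top")
f=lambda a,z:at_z(p,250+a[0]/4-.4,150+a[1]/4-.4,z)
for n,a,b,z in[("bar",(270,389),(476,402),.08),("board",(93,280),(667,318),.09),("sillL",(123,285),(112,497),.01),("sillR",(252,292),(240,506),.01),("level",(282,151),(617,174),.1),("cab",(38,62),(755,109),.12)]:
    A=f(a,z);B=f(b,z);d=A-B;print(n,A.round(4),B.round(4),np.degrees(np.arctan2(d[1],d[0])).round(2))
E
```

```text
bar [ 0.5848 -0.0013  0.08  ] [ 0.5794 -0.1228  0.08  ] 87.47
board [0.6461 0.1039 0.09  ] [ 0.6302 -0.2339  0.09  ] 87.3
sillL [0.6559 0.0907 0.01  ] [0.5238 0.0942 0.01  ] -1.52
sillR [0.6531 0.0104 0.01  ] [0.5197 0.0153 0.01  ] -2.1
level [ 0.7233 -0.0056  0.1   ] [ 0.7136 -0.2026  0.1   ] 87.18
cab [0.7685 0.137  0.12  ] [ 0.7494 -0.2797  0.12  ] 87.38
```

>>> servo_tool(targets=[0.5, 0, 0, 0, 10.6, 0.5, 0, 0, 0, 10.6, 0.5, 0, 0, 0, 10.6, 0.5, 0, 0, 0, 10.6, 0.5, 0, 0, 0, 10.6, 0.5, 0, 0, 0, 10.6, 0.5, 0, 0, 0, 10.6])

```text
clock: 2.22
position: [0.1962, 0.6197, 0.2533]
orientation: [0.013, 0.707, -0.013, 0.707]
contact_force: [0.2, -0.3, -0.4]
width: 0.499
```

```bash
cat >> h.py <<'E'
def togo(X):
    s=st();Rm=R.from_quat(s["orientation"]).as_matrix()
    z=Rm[:,2];print("yaw tool z",np.degrees(np.arctan2(z[1],z[0])).round(2),"shift tool",(Rm.T@(np.array(X)-s["position"])).round(4))
E
python3 - <<'E'
from h import *
togo([.582,-.062,.2])
p=r.camera("top");q=r.camera("side")
# triangulate bar middle: side px of bar ends from crop
for a,b in [((316.5,247.0),(220+486/5,170+378/5)),((370,250.8),(220+500/5,170+230/5))]:
    P=lambda k:k["camera_matrix"]@np.hstack([cv2.Rodrigues(np.array(k["rvec"]))[0],np.array(k["tvec"]).reshape(3,1)])
    X=cv2.triangulatePoints(P(p),P(q),np.array(a).reshape(2,1),np.array(b).reshape(2,1));print((X[:3]/X[3]).ravel().round(3))
E
```

```text
t 2.23 pos [0.1962 0.6197 0.2533] F [ 0.2 -0.3 -0.4] T [0.02 0.01 0.03] w 0.499 j [-1.189  0.472 -0.161  1.558  0.081  1.119 -1.405]
Rtool [[-0.0, 0.037, 0.999], [0.0, 0.999, -0.037], [-1.0, 0.0, -0.0]]
yaw tool z -2.12 shift tool [ 0.0533 -0.667   0.4108]
[0.583 0.    0.076]
[ 0.579 -0.127  0.069]
```

>>> servo_tool(targets=[0.5, 0, -0.03, 0.018, 0.5, 0.5, 0, -0.05, 0.031, 0, 0.5, 0, -0.05, 0.031, 0, 0.5, 0, -0.05, 0.031, 0, 0.5, 0, -0.05, 0.031, 0, 0.5, 0, -0.05, 0.031, 0, 0.5, 0, -0.05, 0.031, 0, 0.5, 0, -0.05, 0.031, 0, 0.5, 0, -0.05, 0.031, 0, 0.5, 0, -0.05, 0.031, 0])

```text
clock: 3.58
position: [0.4751, 0.1268, 0.2537]
orientation: [0.012, 0.707, -0.012, 0.707]
contact_force: [1.4, -0.4, -0.1]
width: 0.504
```

>>> servo_tool(targets=[0.5, 0, -0.05, 0.031, 0, 0.5, 0, -0.05, 0.031, 0, 0.5, 0.01, -0.05, 0.031, 0, 0.5, 0.02, -0.03, 0.02, 0, 0.5, 0.02, 0, 0, 0])

```text
clock: 4.2
position: [0.5812, -0.0603, 0.2029]
orientation: [0.014, 0.706, -0.015, 0.707]
contact_force: [-1.3, 0.6, -0.4]
width: 0.504
```

```bash
python3 - <<'E'
from h import *
togo([.582,-.062,.076])
p=r.camera("top");save(p,"top2.png",(250,100,450,300),3)
q=r.camera("side");save(q,"side2.png",(200,100,400,300),3)
E
```

```text
t 4.2 pos [ 0.5812 -0.0603  0.2029] F [-1.3  0.6 -0.4] T [ 0.09  0.04 -0.  ] w 0.504 j [-0.14   0.411  0.249  1.789 -0.119  0.955  0.118]
Rtool [[0.001, 0.041, 0.999], [-0.002, 0.999, -0.041], [-1.0, -0.002, 0.001]]
yaw tool z -2.33 shift tool [ 0.1269 -0.0014  0.0007]
```

View pics/side2.png

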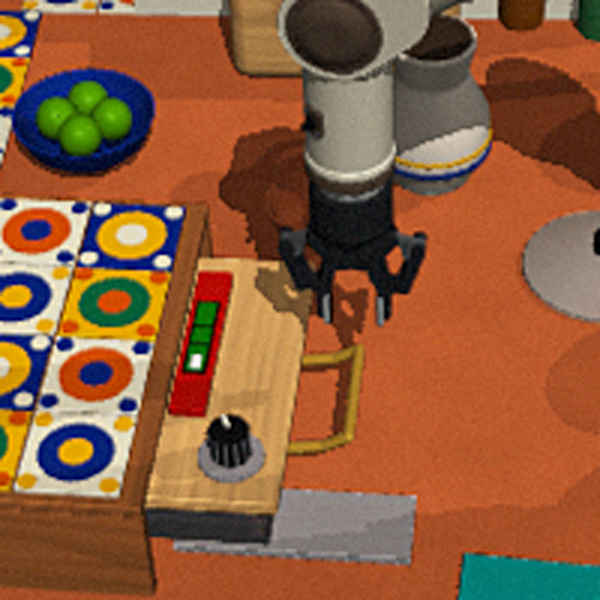

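>>> servo_tool(targets=[0.5, 0.025, 0, 0, 0.3, 0.5, 0.025, 0, 0, 0, 0.5, 0.025, 0, 0, 0, 0.5, 0.025, 0, 0, 0, 0.5, 0.015, 0, 0, 0, 0.5, 0.01, 0, 0, 0, 0.5, 0, 0, 0, 0, 0, 0, 0, 0, 0, 0, 0, 0, 0, 0, 0, 0, 0, 0, 0], grip_force=40)

```text
clock: 5.55
position: [0.5812, -0.056, 0.0794]
orientation: [0.016, 0.706, -0.016, 0.708]
contact_force: [1.7, -0.3, 3.3]
width: 0.123
```

```bash
python3 - <<'E'
from h import *
togo([.582,-.062,.076])
q=r.camera("side");save(q,"side3.png",(200,100,400,300),3)
E
```

```text
t 5.55 pos [ 0.5812 -0.056   0.0794] F [ 1.7 -0.3  3.3] T [ 0.01 -0.18 -0.01] w 0.123 j [-0.112  0.58   0.21   1.86  -0.175  0.716  0.152]
Rtool [[0.003, 0.045, 0.999], [-0.0, 0.999, -0.045], [-1.0, 0.0, 0.003]]
yaw tool z -2.58 shift tool [ 0.0034 -0.0059  0.001 ]
```

View pics/side3.png

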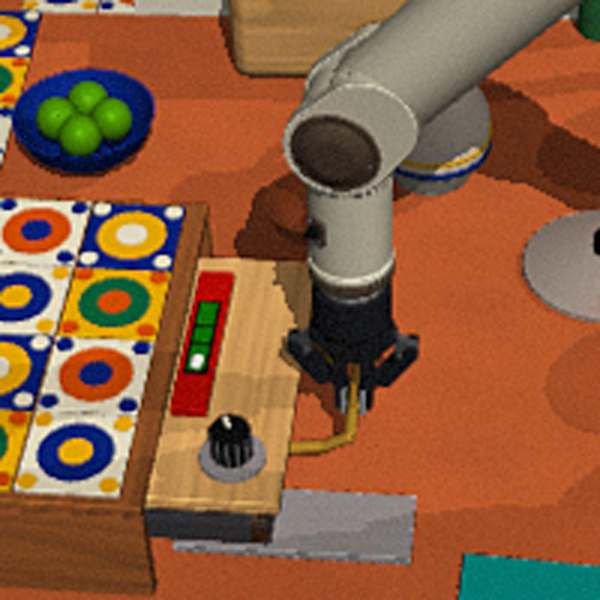

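>>> servo_tool(targets=[0, 0, 0, -0.006, 0, 0, 0, 0, -0.014, 0, 0, 0, 0, -0.016, 0, 0, 0, 0, -0.016, 0, 0, 0, 0, -0.016, 0, 0, 0, 0, -0.016, 0, 0, 0, 0, -0.014, 0, 0, 0, 0, -0.012, 0, 0, 0, 0, -0.01, 0, 0, 0, 0, 0, 0])

```text
clock: 6.85
position: [0.4598, -0.0503, 0.0793]
orientation: [0.016, 0.707, -0.016, 0.707]
contact_force: [-0.7, 0.3, 11.8]
width: 0.122
```

>>> servo_tool(targets=[0, 0, 0, -0.005, 0, 0, 0, 0, -0.004, 0, 0, 0, 0, -0.003, 0, 0, 0, 0, 0, 0])

```text
clock: 7.35
position: [0.4594, -0.0503, 0.0796]
orientation: [0.015, 0.699, -0.016, 0.715]
contact_force: [31.7, -0.9, -31.4]
width: 0.125
```

```bash
python3 - <<'E'
from h import *
s=st();print(np.linalg.norm((s["position"]-np.array([.5812,-.056,.0794]))[:2]))
E
```

```text
t 7.35 pos [ 0.4594 -0.0503  0.0796] F [ 31.7  -0.9 -31.4] T [-0.1  -6.19 -0.07] w 0.125 j [-0.134  0.409  0.215  2.171 -0.16   0.553  0.154]
Rtool [[0.022, 0.044, 0.999], [-0.003, 0.999, -0.044], [-1.0, -0.002, 0.023]]
0.12191975923239948
```

>>> servo_tool(targets=[0, 0, 0, 0.005, 0, 0, 0, 0, 0.004, 0, 0, 0, 0, 0, 0])

```text
clock: 7.72
position: [0.4598, -0.0503, 0.0794]
orientation: [0.016, 0.705, -0.016, 0.709]
contact_force: [6.9, 1.2, 4.4]
width: 0.12
```

```bash
python3 - <<'E'
from h import *
s=st();print(np.linalg.norm((s["position"]-np.array([.5812,-.056,.0794]))[:2]))
p=r.camera("top");save(p,"top4.png",(220,120,460,320),3)
q=r.camera("side");save(q,"side4.png",(200,100,400,300),3)
E
```

```text
t 7.72 pos [ 0.4598 -0.0503  0.0794] F [6.9 1.2 4.4] T [ 0.09 -1.25 -0.05] w 0.12 j [-0.133  0.417  0.215  2.157 -0.16   0.576  0.154]
Rtool [[0.005, 0.045, 0.999], [-0.0, 0.999, -0.045], [-1.0, 0.0, 0.005]]
0.12154705413756321
```

View pics/side4.png

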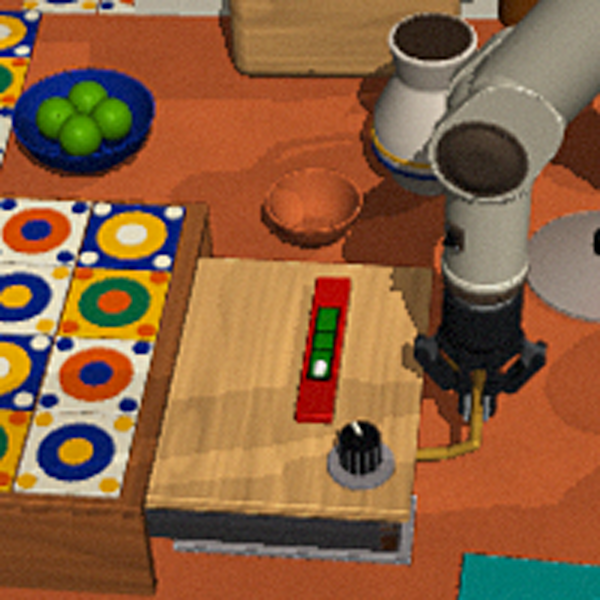

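View pics/top4.png

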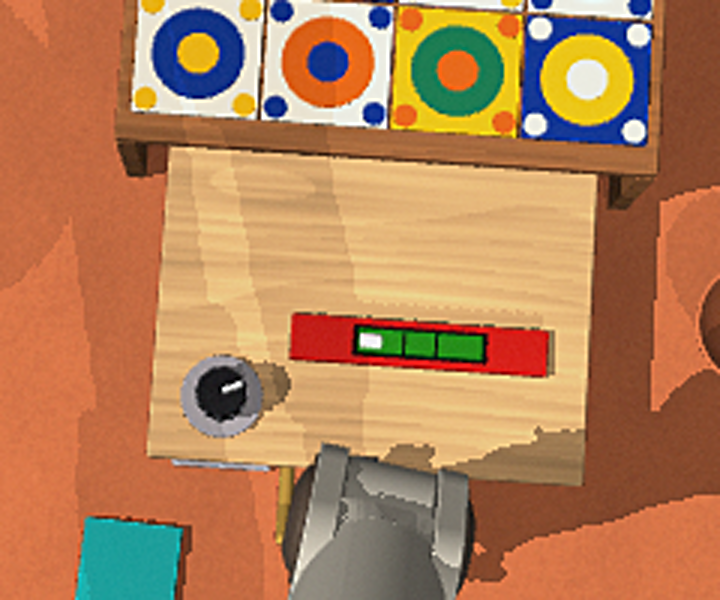

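>>> servo_tool(targets=[0.5, 0, 0, 0, 0, 0.5, 0, 0, 0, 0, 0.5, 0, 0, 0, 0, 0.5, -0.02, 0, 0, 0, 0.5, -0.03, 0, 0, 0, 0.75, -0.03, 0, 0, 0, 0.75, -0.03, 0, 0, 0, 0.75, 0, -0.03, 0, 0, 0.75, 0, -0.06, 0, 0, 0.75, 0, -0.06, 0, 0])

```text
clock: 9.07
position: [0.45, -0.2011, 0.1883]
orientation: [0.015, 0.707, -0.015, 0.707]
contact_force: [0.6, -1.2, -0.3]
width: 0.749
```

```bash
python3 - <<'E'
from h import *
togo([.569,.052,.125]);print(r.tcp_to_tips)
p=r.camera("top");save(p,"top5.png",(220,120,460,320),3)
q=r.camera("side");save(q,"side5.png",(200,100,400,300),3)
for c,k in(("top",p),("side",q)):
  for n in("knob","knob_grip","shelf_handle","vial_mid","board"):
    for m in r.mark_of(k,n)[:1]: print(c,n,round(m["score"],2),m["xyz"].round(4) if hasattr(m["xyz"],"round") else m["xyz"])
  m=r.silhouettes(k,"knob")[0]["pixels"];ys,xs=np.nonzero(m);print(xs.min(),xs.max(),ys.min(),ys.max(), xs.mean(),ys.mean())
E
```

```text
t 9.07 pos [ 0.45   -0.2011  0.1883] F [ 0.6 -1.2 -0.3] T [-0.   -0.11 -0.  ] w 0.749 j [ 0.064  0.283  0.352  2.021 -0.128  0.858  0.444]
Rtool [[-0.0, 0.043, 0.999], [0.0, 0.999, -0.043], [-1.0, 0.0, -0.0]]
yaw tool z -2.46 shift tool [0.0634 0.258  0.1081]
0.022
top knob 0.6 [0.5717, 0.0518, 0.0986]
top knob_grip 0.74 [0.5659, 0.0538, 0.128]
top shelf_handle 0.58 [0.4584, -0.0538, 0.0753]
top vial_mid 0.98 [0.6113, -0.1013, 0.1082]
top board 0.65 [0.5083, -0.2186, 0.0754]
280 306 239 265 293.3046594982079 251.69354838709677
side knob 0.78 [0.569, 0.0526, 0.0967]
side knob_grip 0.61 [0.5709, 0.0537, 0.125]
side shelf_handle 0.97 [0.4586, -0.0539, 0.0791]
side vial_mid 0.73 [0.6121, -0.0947, 0.1112]
side board 0.75 [0.5036, -0.2203, 0.073]
309 331 240 262 319.8219895287958 252.2539267015707
```

View pics/side5.png

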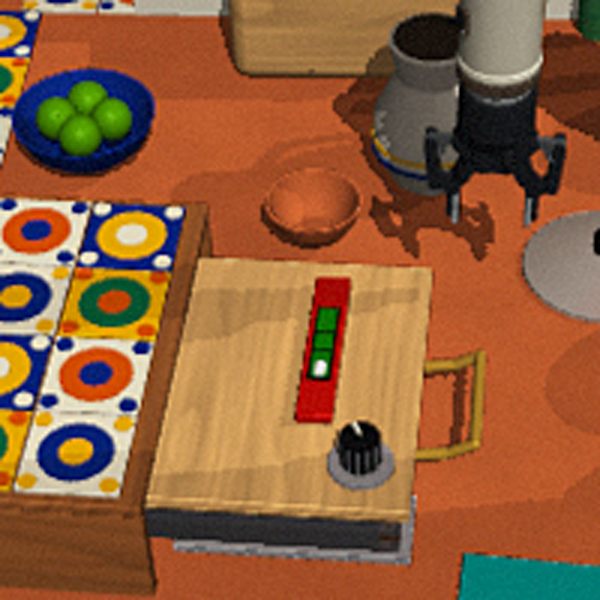

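View pics/top5.png

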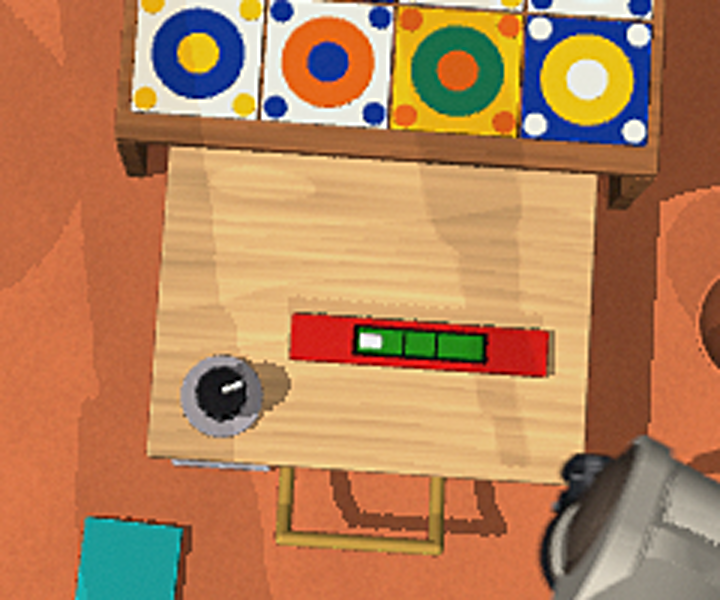

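>>> servo_tool(targets=[0.75, 0, 0.04, 0.02, 0, 0.75, 0, 0.055, 0.022, 0, 0.75, 0, 0.055, 0.022, 0, 0.75, 0, 0.055, 0.022, 0, 0.75, 0, 0.04, 0.018, 0, 0.75, 0, 0.013, 0.004, 0, 0.75, 0.01, 0, 0, 0, 0.75, 0.01, 0, 0, 0])

```text
clock: 10.78
position: [0.569, 0.0503, 0.1674]
orientation: [0.016, 0.707, -0.017, 0.707]
contact_force: [-0.1, 0.5, -0.2]
width: 0.746
```

```bash
python3 - <<'E'
from h import *
togo([.5695,.0528,.130])
p=r.camera("top");save(p,"top6.png",(220,120,460,320),3)
q=r.camera("side");save(q,"side6.png",(250,150,400,300),4)
E
```

```text
t 10.78 pos [0.569  0.0503 0.1674] F [-0.1  0.5 -0.2] T [-0.    0.03  0.03] w 0.746 j [-0.317  0.435  0.229  1.846 -0.123  0.876 -0.077]
Rtool [[-0.001, 0.047, 0.999], [-0.001, 0.999, -0.047], [-1.0, -0.001, -0.001]]
yaw tool z -2.72 shift tool [0.0374 0.0025 0.0004]
```

View pics/side6.png

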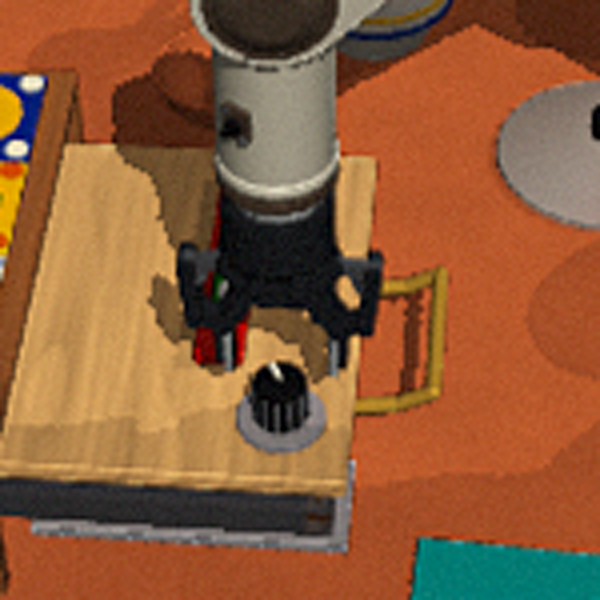

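View pics/top6.png

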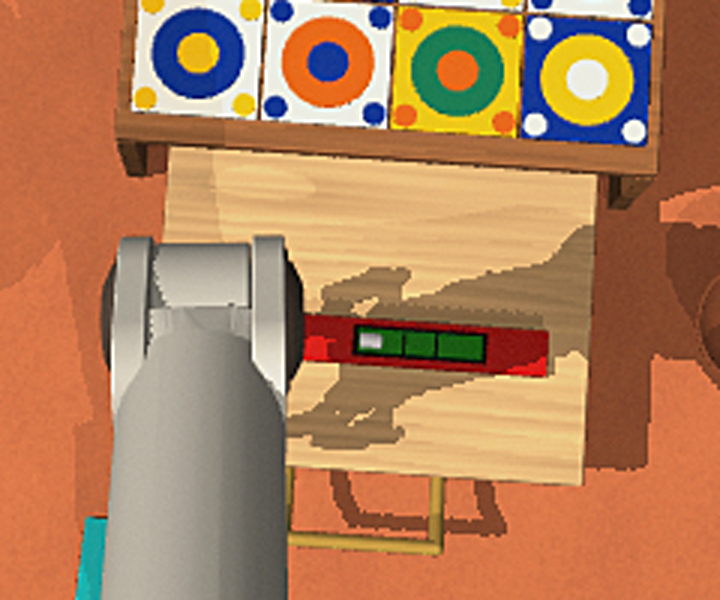

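>>> servo_tool(targets=[0.75, 0.01, 0.002, 0, 0, 0.75, 0.012, 0, 0, 0, 0.75, 0.01, 0, 0, 0, 0.75, 0.004, 0, 0, 0, 0.75, 0, 0, 0, 0, 0.3, 0, 0, 0, 0, 0.3, 0, 0, 0, 0, 0.3, 0, 0, 0, 0, 0.3, 0, 0, 0, 0], grip_force=60)

```text
clock: 12.0
position: [0.5702, 0.0547, 0.1327]
orientation: [0.016, 0.707, -0.016, 0.707]
contact_force: [-0.8, 0.3, 2.7]
width: 0.426
```

```bash
python3 - <<'E'
from h import *
togo([.5695,.0528,.130])
q=r.camera("side");save(q,"side7.png",(250,150,400,300),4)
E
```

```text
t 12.0 pos [0.5702 0.0547 0.1327] F [-0.8  0.3  2.7] T [ 0.03  0.14 -0.08] w 0.426 j [-0.312  0.484  0.216  1.864 -0.139  0.807 -0.069]
Rtool [[0.001, 0.045, 0.999], [0.0, 0.999, -0.045], [-1.0, 0.0, 0.001]]
yaw tool z -2.57 shift tool [ 0.0027 -0.002  -0.0006]
```

View pics/side7.png

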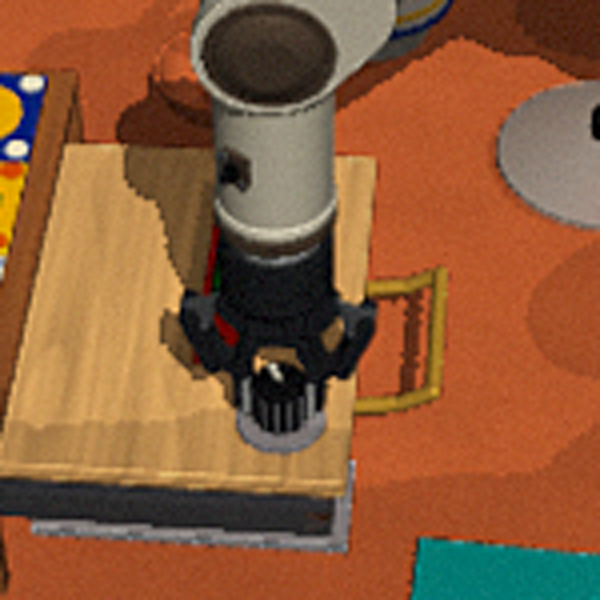

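>>> servo_tool(targets=[0.3, 0, 0, -0.002, 0, 0.3, 0.002, 0, 0, 0, 0.3, 0.002, 0, 0, 0, 0.3, 0.002, 0, 0, 0, 0.3, 0.002, 0, 0, 0, 0.3, 0, 0, 0, 0])

```text
clock: 12.8
position: [0.5699, 0.0558, 0.1256]
orientation: [0.016, 0.706, -0.015, 0.708]
contact_force: [3.1, 3.0, 7.5]
width: 0.427
```

```bash
cat >> h.py <<'E'
def bub(n):
    p=r.camera("top");save(p,n,(320,215,400,255),8)
    return p
E
python3 - <<'E'
from h import *
st();bub("b8.png")
E
```

```text
t 12.8 pos [0.5699 0.0558 0.1256] F [3.1 3.  7.5] T [ 0.05 -0.6  -0.06] w 0.427 j [-0.311  0.492  0.213  1.871 -0.142  0.788 -0.067]
Rtool [[0.004, 0.044, 0.999], [0.001, 0.999, -0.044], [-1.0, 0.001, 0.004]]
```

View pics/b8.png

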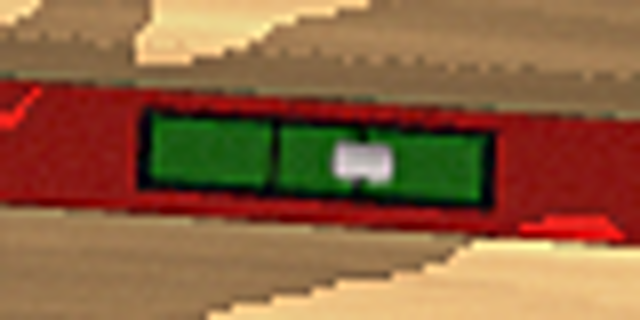

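>>> servo_tool(targets=[0.3, 0.002, 0, 0, 0, 0.3, 0.002, 0, 0, 0, 0.3, 0.001, 0, 0, 0, 0.3, 0, 0, 0, 0])

```text
clock: 13.35
position: [0.5702, 0.056, 0.1244]
orientation: [0.016, 0.705, -0.015, 0.709]
contact_force: [-6.3, 1.8, 36.8]
width: 0.425
```

```bash
python3 - <<'E'
from h import *
st();bub("b9.png")
E
```

```text
t 13.35 pos [0.5702 0.056  0.1244] F [-6.3  1.8 36.8] T [-0.21  1.91  0.01] w 0.425 j [-0.31   0.494  0.212  1.872 -0.144  0.785 -0.065]
Rtool [[0.005, 0.044, 0.999], [0.003, 0.999, -0.044], [-1.0, 0.003, 0.005]]
```

View pics/b9.png

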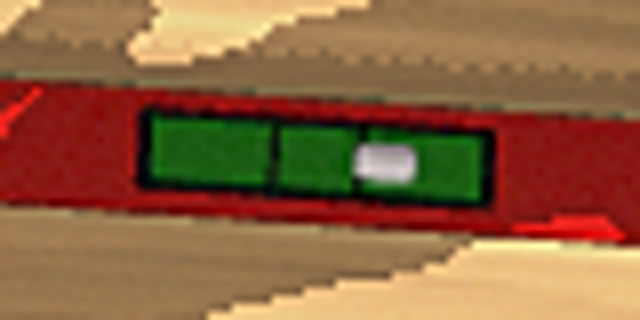

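>>> servo_tool(targets=[0.3, -0.002, 0, -0.002, 0, 0.3, 0, 0, -0.001, 3, 0.3, -0.0003, 0, 0, 6, 0.3, -0.0003, 0, 0, 6, 0.3, -0.0003, 0, 0, 6, 0.3, -0.0003, 0, 0, 6, 0.3, -0.0003, 0, 0, 6, 0.3, -0.0003, 0, 0, 6, 0.3, -0.0003, 0, 0, 6, 0.3, 0, 0, 0, 0], grip_force=70)

```text
clock: 14.65
position: [0.5707, 0.0552, 0.127]
orientation: [0.288, 0.643, -0.284, 0.65]
contact_force: [8.0, 1.0, 14.7]
width: 0.43
```

```bash
python3 - <<'E'
from h import *
st();p=bub("b10.png");save(p,"top10.png",(220,120,460,320),3)
E
```

```text
t 14.65 pos [0.5707 0.0552 0.127 ] F [ 8.   1.  14.7] T [-0.03 -1.17 -0.01] w 0.43 j [-0.461  0.509  0.406  1.88  -0.273  0.794 -0.742]
Rtool [[0.012, 0.739, 0.674], [0.001, 0.674, -0.739], [-1.0, 0.009, 0.007]]
```

View pics/b10.png

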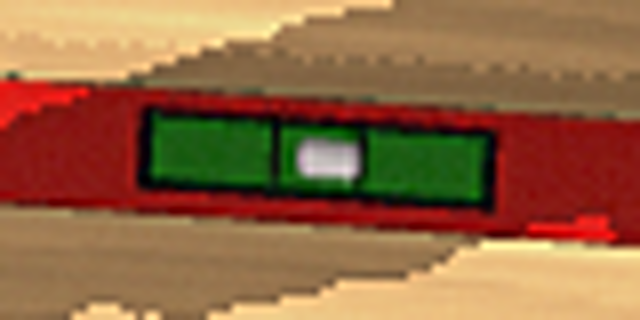

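View pics/top10.png

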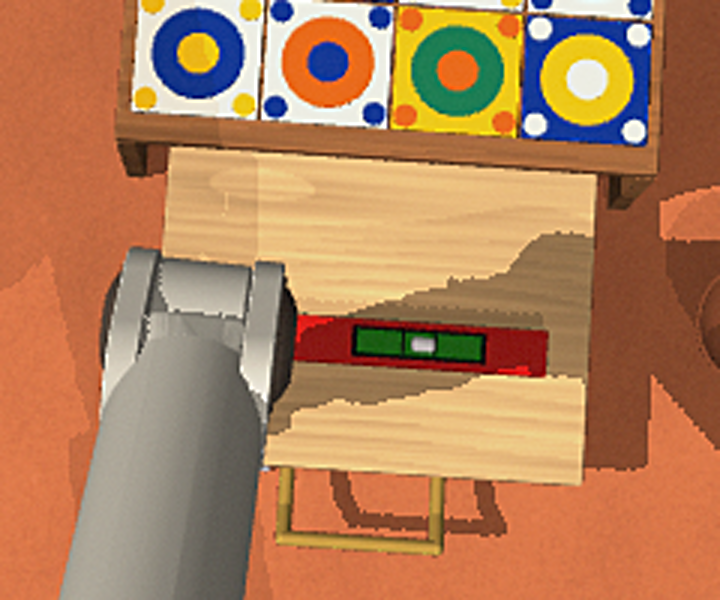

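>>> servo_tool(targets=[0.3, 0.001, 0, 0, 2, 0.3, 0, 0, 0, 4, 0.3, 0, 0, 0, 4, 0.3, 0, 0, 0, 0, 0.3, 0, 0, 0, 0])

```text
clock: 15.32
position: [0.5708, 0.055, 0.1271]
orientation: [0.343, 0.616, -0.338, 0.623]
contact_force: [5.4, 0.8, 24.0]
width: 0.425
```

```bash
cat >> h.py <<'E'
def off(p):
    # rectify vial: world plane z=.106, sample along the vial axis
    im=p["image"].astype(float)
    g=im[222:248,330:390]; 
    # vial window ends via green mask
    G=(g[:,:,1]>1.5*g[:,:,0])&(g[:,:,1]>1.5*g[:,:,2])&(g[:,:,1]>50)
    W=(g.min(2)>110)
    ys,xs=np.nonzero(G|W); 
    a,b=np.polyfit(xs,ys,1)
    from scipy.ndimage import map_coordinates
    t=np.arange(xs.min()-4,xs.max()+4,.1)
    pr=np.mean([[map_coordinates(g[:,:,c],[a*t+b+k,t],order=1) for c in range(3)] for k in(-2.5,-2,-1.5,-1,1,1.5,2)],0)
    wm=pr[[0,2]].min(0); w=np.clip(wm-60,0,None); bc=(w*t).sum()/w.sum()
    h=wm.max()/2; e=t[wm>h]
    gr=pr[1]; 
    # window ends: green half level
    in_=t[gr>60]
    print("bubble centroid",bc+330,"edges",e.min()+330,e.max()+330,"window",in_.min()+330,in_.max()+330,"mid",(in_.min()+in_.max())/2+330)
    # dark lines
    k=pr.sum(0); from scipy.signal import find_peaks
    pk,_=find_peaks(-gr,prominence=15); print("dark minima",[(round(t[i]+330,1),round(gr[i])) for i in pk])
    M=r.mark_of(p,"vial_mid")
E
python3 - <<'E'
from h import *
st();p=bub("b11.png");off(p)
E
```

```text
t 15.32 pos [0.5708 0.055  0.1271] F [ 5.4  0.8 24. ] T [-0.09 -0.56  0.01] w 0.425 j [-0.492  0.516  0.448  1.881 -0.304  0.798 -0.889]
Rtool [[0.012, 0.844, 0.536], [0.002, 0.536, -0.844], [-1.0, 0.011, 0.005]]
bubble centroid 360.0023630489923 edges 356.5 363.6 window 345.20000000000005 379.1 mid 362.15000000000003
dark minima [(np.float64(338.0), 10), (np.float64(354.0), 12), (np.float64(365.0), 52)]
```

View pics/b11.png

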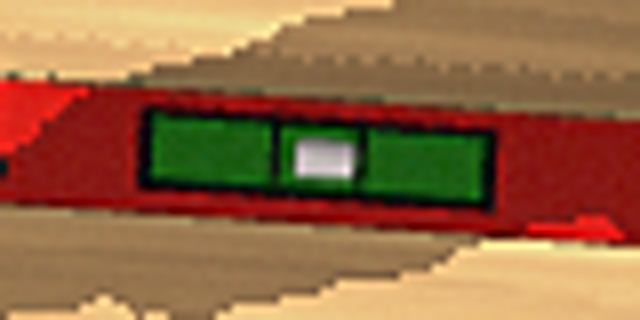

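>>> servo_tool(targets=[0.3, 0, 0, 0, 3, 0.3, 0, 0, 0, 3, 0.3, 0, 0, 0, 0, 0.3, 0, 0, 0, 0, 0.3, 0, 0, 0, 0])

```text
clock: 16.05
position: [0.5709, 0.0548, 0.1273]
orientation: [0.375, 0.598, -0.37, 0.604]
contact_force: [5.7, -0.2, 25.3]
width: 0.426
```

```bash
python3 - <<'E'
from h import *
st();p=bub("b12.png");off(p)
g=p["image"][222:250].astype(int)
for v in (233,234,235,236): print(v,[tuple(p["image"][v,u]) for u in ()], p["image"][v,336:384,0].tolist(), p["image"][v,336:384,1].tolist())
E
```

```text
t 16.05 pos [0.5709 0.0548 0.1273] F [ 5.7 -0.2 25.3] T [-0.11 -0.46 -0.01] w 0.426 j [-0.511  0.521  0.474  1.882 -0.322  0.802 -0.977]
Rtool [[0.012, 0.896, 0.445], [0.002, 0.445, -0.896], [-1.0, 0.012, 0.004]]
bubble centroid 359.46263756232776 edges 355.8 363.20000000000005 window 345.20000000000005 379.1 mid 362.15000000000003
dark minima [(np.float64(338.0), 8), (np.float64(354.0), 9), (np.float64(365.0), 44), (np.float64(381.0), 9)]
233 [] [150, 46, 7, 20, 26, 28, 23, 22, 24, 29, 31, 24, 30, 24, 22, 26, 27, 23, 9, 14, 113, 170, 160, 157, 153, 149, 150, 113, 25, 7, 28, 25, 26, 28, 26, 28, 27, 27, 24, 24, 24, 18, 22, 29, 11, 0, 108, 141] [17, 14, 2, 101, 95, 91, 89, 89, 92, 91, 95, 90, 94, 92, 90, 92, 93, 100, 17, 92, 113, 161, 152, 149, 145, 140, 139, 123, 70, 14, 99, 94, 94, 96, 94, 94, 94, 96, 94, 94, 94, 94, 96, 104, 55, 7, 16, 23]
234 [] [150, 47, 8, 21, 31, 29, 25, 25, 22, 29, 22, 31, 24, 23, 21, 26, 25, 30, 9, 5, 149, 202, 194, 183, 181, 177, 182, 143, 25, 11, 15, 22, 25, 31, 30, 28, 26, 23, 32, 26, 22, 29, 25, 27, 11, 0, 153, 142] [19, 13, 0, 102, 96, 93, 92, 90, 90, 92,
[... 281 characters left out ...]
02, 140, 23, 10, 25, 28, 25, 25, 24, 16, 25, 23, 25, 20, 27, 26, 25, 25, 8, 0, 155, 143] [27, 12, 0, 102, 97, 93, 93, 91, 94, 91, 91, 93, 92, 90, 94, 92, 94, 76, 18, 90, 164, 199, 193, 190, 192, 189, 193, 150, 69, 41, 96, 93, 90, 92, 92, 89, 89, 91, 91, 88, 93, 93, 94, 100, 29, 1, 27, 26]
236 [] [157, 17, 3, 27, 28, 25, 25, 32, 26, 28, 29, 23, 29, 23, 24, 27, 26, 25, 0, 15, 104, 201, 200, 199, 204, 207, 225, 149, 24, 12, 26, 26, 24, 24, 22, 26, 27, 22, 26, 23, 22, 24, 27, 27, 10, 0, 155, 140] [33, 2, 27, 108, 103, 99, 98, 101, 95, 96, 97, 93, 95, 92, 92, 94, 95, 77, 10, 91, 129, 187, 187, 187, 192, 196, 210, 156, 47, 40, 95, 92, 92, 89, 91, 91, 91, 91, 92, 91, 91, 91, 93, 104, 32, 7, 24, 21]
```

View pics/b12.png

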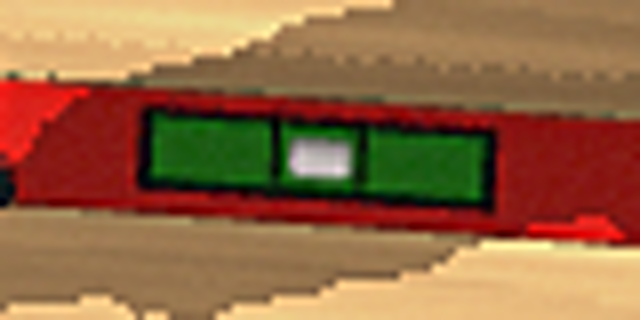

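>>> servo_tool(targets=[0.3, 0, 0, 0, 0, 0.3, 0, 0, 0, 0, 0.3, 0, 0, 0, 0, 0.3, 0, 0, 0, 0, 0.3, 0, 0, 0, 0, 0.3, 0, 0, 0, 0])

```text
clock: 16.9
position: [0.5709, 0.0548, 0.1273]
orientation: [0.375, 0.598, -0.37, 0.604]
contact_force: [4.8, 0.9, 25.6]
width: 0.425
```

```bash
python3 - <<'E'
from h import *
st();p=bub("b13.png");off(p);save(p,"top13.png");q=r.camera("side");save(q,"side13.png")
for k in(p,q): print([ (round(m["score"],2),np.round(m["xyz"],3)) for m in r.mark_of(k,"shelf_handle")[:1]])
E
```

```text
t 16.9 pos [0.5709 0.0548 0.1273] F [ 4.8  0.9 25.6] T [-0.12 -0.47 -0.02] w 0.425 j [-0.511  0.521  0.474  1.882 -0.322  0.802 -0.977]
Rtool [[0.012, 0.896, 0.445], [0.002, 0.445, -0.896], [-1.0, 0.012, 0.004]]
bubble centroid 359.4661481791602 edges 355.8 363.20000000000005 window 345.3 379.1 mid 362.20000000000005
dark minima [(np.float64(338.0), 7), (np.float64(354.0), 8), (np.float64(365.0), 42)]
[(0.9, array([ 0.454, -0.053,  0.076]))]
[(0.61, array([ 0.458, -0.054,  0.078]))]
```

View pics/side13.png

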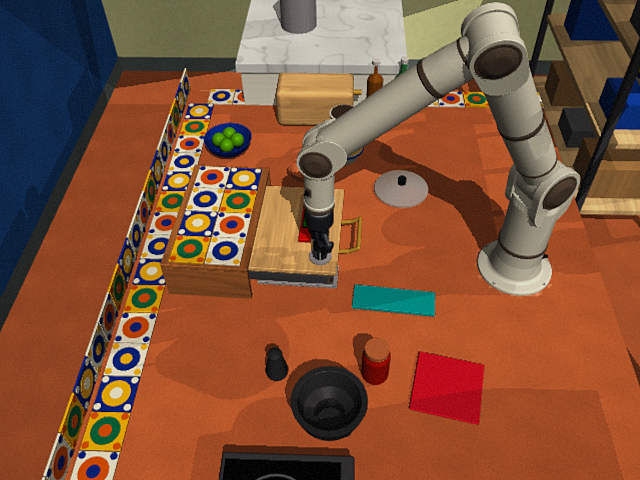

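View pics/top13.png

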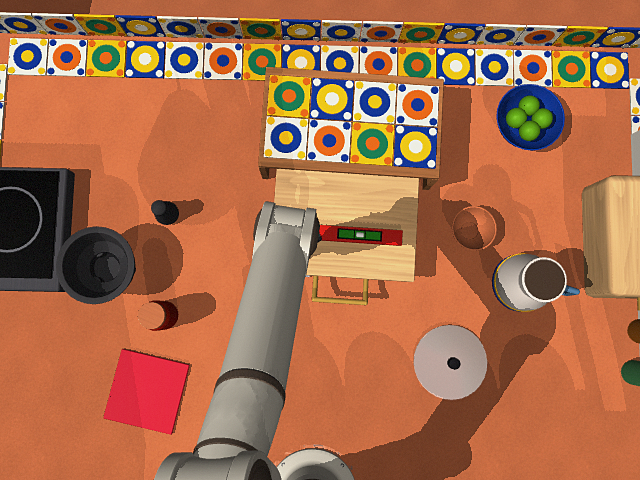

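```bash
python3 -c "
from h import *
print(r.job_done())"
```

```text
the job is handed in; nothing more can be done
None
```

The pull-out board is set up and the job was handed in at about 17 s. The arm is still holding and pressing the knob, and the bubble is centred.

- **Shelf:** I pulled it by the brass handle until it hit its stop, with a pull of about 32 N. It travelled 122 mm. That is less than the full 130 mm, which fits a start about 8 to 13 mm open; I judged the stop by the force, not by a measured 130 mm. The handle had stayed within about 4 mm of its place at the last look, which is the networks' own error.
- **Knob:** I gripped the black knob and pressed the foot onto the steel sill, not the teal look-alike. I then turned it about 61° clockwise in three steps. The press briefly reached about 37 N and was then eased; at hand-in it was about 25 N, with a slight pull of about 5 N towards the stop.
- **Bubble:** In the last top view it was at column 359.47, against 359.5 for the middle of the two lines. It did not move between two pictures 0.8 s apart.
- **Disagreements:** An automatic estimate of the window's middle gave 362.2, but it had misread where the window ends. The pixel rows gave about 359.45, so I used those. In an enlarged crop the bubble looked up to 0.6 mm right of the middle.
- **Other things:** In the last pictures the things around it stood where they were; the pitcher and salsa bowl were partly behind the arm in the side view but clear in the top view.

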